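# Shut the amplifier's access panel and lock its quarter-turn fastener

## Task

Push the amplifier's raised access panel fully shut with the fingertips, then set a fingertip in the slot of its round fastener and turn it clockwise (seen from above) a quarter turn to its stop, so that the slot stands square to the panel's front edge and the panel is locked. Only touch and push: do not swing the panel further open, pick nothing up, and leave everything else on the bench and on the amplifier where it stands.

Things in the scene. Friction and masses are not known exactly. Their poses are not given: they have to be found in the camera images.
- amp: grey power amplifier, a fixed chassis 280 mm front to back (its x, away from the robot), 380 mm wide (its y, to the left), 100 mm tall (z up); origin at the centre of its underside, on the bench (z = 0). The access panel in its top is hinged on the far side: hinge line along the amplifier's y through x = +90 mm, z = 100 mm. Panel and dial lie on its middle line y = 0
- panel (a joint): angle of the flat aluminium access panel (215 mm from hinge to front edge, 210 mm wide, 5 mm thick): 0 = shut on the deck, upper face 105 mm above the bench, a firm stop; positive = front edge swung up and away from the robot. Starts partly open. The stiff hinge keeps it where it is left; 2 to 6 N down near the front edge moves it
- panel_edge (a point): middle of the panel's front edge, on the upper face, 215 mm from the hinge line. Beside the dial the panel is bare to push on, left and right, from 50 to 105 mm off the middle line
- dial (a joint): angle of the fastener's dial: 0 = unlocked, slot parallel to the hinge and front edge (amplifier's y); grows clockwise seen from above to a firm stop at 1.571 = locked, slot square to the front edge. Starts slightly clockwise of 0. Friction 0.08 N m; stays where left. Its cam tongue below catches under a lip in the amplifier; turned far while the panel is up, it stops the panel shutting
- slot_floor (a point): on the dial's axis at the slot's floor; z up the axis, y along the slot. Axis 155 mm from the hinge line, 60 mm from the front edge. Dark steel dial 96 mm across, top 17 mm above the panel's face; a straight slot 38 mm wide, 84 mm long crosses its middle, 14 mm deep, floor 3 mm above the panel's face. A fingertip set near one end of the slot and swept round the axis turns it
- valve: small spare valve (glass bulb on a base), 32 mm across, 56 mm tall, standing on the amplifier's top deck to the left of the panel; origin at its underside
- screwdriver: screwdriver 160 mm long lying on the amplifier's top deck to the right of the panel, along the front-to-back direction; origin at its middle
- mug: white mug, 80 mm across, 90 mm tall, standing on the bench left of the amplifier; origin at its underside
- handheld: black hand-held radio standing upright on the bench right of the amplifier, 35 x 58 mm, 175 mm tall with aerial; origin at its underside

How it is judged:
By the outcome, as a careful person would: the job done as asked, in the order asked, and still so for the second after the job is handed in, with the robot touching nothing.
It also fails if it takes over 51 s, if anything falls off the work surface, if the arm or the gripper's body presses on something with over 40 N, if the wrist force passes 120 N, or if a joint passes its speed limit or range.

## Robot

A 6-joint arm with a two-finger parallel gripper is mounted at the origin on the work surface. World frame = base frame: x ahead of the robot, y to its left, z up, the work surface at z = 0. Lengths are in mm, angles in degrees, forces in N, time in s.
With the tool pointing down it reaches from about 300 to 850 mm from the base axis. Payload 4.2 kg.
Tool frame: the origin (TCP) lies midway between the tips of the shut fingers; the grasp point (between the pads) lies 19 mm behind it (env.hold_point_z is the z of the grasp point in the tool frame, in mm); z points along the fingers, y is the direction in which the jaws open and shut (so a half turn about z gives the same grasp; the last joint's range is limited). The gripper opens to 91 mm and grips with 3 to 60 N. Pads are 32 mm wide; open, the fingers measure 118 mm over their backs; the gripper's body (76 mm by 178 mm) begins 60 mm behind the grasp point.
Start: joints at [-76.49, 18.312, 89.639, -0, 72.044, -1.146], TCP at [145.489, -556.309, 182.376] pointing down, gripper open.
Joint ranges: [-177.97, 177.97], [-48.28, 115.42], [12.27, 149.76], [-77.06, 257.06], [2.81, 150.46], [-146.56, 146.56]. Speed limits (degrees/s): [147.25, 147.25, 180, 180, 180, 180].

## Interface

Orientations are given as [roll, pitch, yaw] about the fixed x, y, z axes, in that order (R = Rz(yaw) Ry(pitch) Rx(roll)).
In Python, from workcell import env, grab_frame, camera_params, spotter gives the robot as it stands. The module is installed in compiled form; this text tells all that it offers.
- The arm moves only by the shell command python3 -m jog 'ROWS' [FORCE]. ROWS is text: rows parted by semicolons, each of 7 numbers parted by spaces: the turn, a rotation vector about the world's x, y, z in units of 5 degrees (1.0 is 5 degrees), then the shift along the world's x, y, z in units of 25 mm (1.0 is 25 mm), then the opening, from 0 (shut) to 1 (fully open). A call has 1 to 5 rows; each row is the pose to reach, as a shift and turn from the pose commanded when the call began; what a row does not reach only later rows make up. A row lasts 1/8 s, in which the tool goes at most 62.5 mm and 10.7 degrees, less where a joint would pass 70% of its speed; a pose out of reach is approached as far as the arm can. A call with a gripper value outside its range is refused whole. The fingers move at their own pace and stop on an object; FORCE is the grip in N (left out, the last holds). Time passes only in rows, so rows that repeat a pose let the fingers close. It gives the time, the measured TCP pose, the force and the opening at its end, in the units of the state.
- env.state(): the state, without advancing time (a new reading comes with each control period).
- grab_frame(name): name is "scene" or "top"; returns the picture (480x640x3 uint8, red, green, blue); there is no depth.
- camera_params(name): a dict with "K" (3x3 intrinsics, pixels), "dist" ([k1, k2, p1, p2, k3] as OpenCV has them; the pictures are not rectified), "rvec" (rotation vector, rad) and "tvec" (3), from world to camera coordinates, as OpenCV has them. Camera axes: x right, y down, z forward; pixel columns grow to the right and rows downward; lengths in mm; the calibration is good to about 2 mm. A picture is of the moment at which its call begins. camera_params takes no time and is no camera call.
- env.job_done(): hands the job in, once; it reports no verdict.
Trained networks look in the newest picture that a camera, given by its name, has taken for a name from the list of things; names that differ only in an ending like _2 or _b are one class to them, and where a whole thing is asked for, a point or a joint stands for the part that bears it (a point fixed in the world has none). Each returns a list of dicts, best first, with "conf" (0 to 1); they miss things now and then, are a little off and sometimes report something else, mostly with a low value. They report only what shows in the picture. A call takes as long as a camera call.
- spotter.look_for(query, camera): "box" ([left, top, width, height] in pixels, round what is visible of it).
- spotter.trace(query, camera): "region" (480x640 bool, what is visible of it) and "box" ([left, top, width, height] in pixels, round what is visible of it).
The state is a dict: "time_s": time; "qpos": joint angles; "qvel": joint speeds; "effort": joint torques, N m; "ee_pos": TCP position; "ee_rot": TCP orientation; "force": force on the tool from outside, world axes, zero at the start; "torque": the same for the moment, N m; "gripper_width": finger opening in mm.
Only numpy, scipy, OpenCV 4.12 (cv2) and the standard library are available. Lean on these libraries where they do the work, as an engineer would, in place of code of your own. Each camera call takes 0.05 s, during which the arm holds its last target. There are 200 camera calls.

## Working session

There is one attempt and no reset: what is moved stays moved. The work goes in short steps, Python scripts to look and compute and a shell command to move; the robot and the scene stay as the last step left them, time stands still between calls to the robot, and variables do not carry over. Pictures are saved under pics/ and viewed, about 8 in all and at most 12, crops included, and the job is handed in when it is done.

```bash
mkdir -p pics; cat > h.py <<'E'
import numpy as np,cv2
from workcell import env,grab_frame,camera_params,spotter
def save(n,img): cv2.imwrite('pics/'+n+'.png',img[:,:,::-1])
def proj(c,P):
    p=camera_params(c);return cv2.projectPoints(np.float64(P).reshape(-1,3),np.array(p['rvec'],float),np.array(p['tvec'],float),np.array(p['K'],float),np.array(p['dist'],float))[0].reshape(-1,2)
def ray(c,uv):
    p=camera_params(c);R=cv2.Rodrigues(np.array(p['rvec'],float))[0]
    n=cv2.undistortPoints(np.float64(uv).reshape(-1,1,2),np.array(p['K'],float),np.array(p['dist'],float)).reshape(-1,2)
    d=np.c_[n,np.ones(len(n))]@R; o=-R.T@np.array(p['tvec'],float).ravel(); return o,d
def onz(c,uv,z):
    o,d=ray(c,uv);return o+d*((z-o[2])/d[:,2])[:,None]
E
python3 - <<'E'
from h import *
for c in('scene','top'):
    save(c+'0',grab_frame(c)); print(c,ray(c,[[320,240]]))
    for q in('amp','panel','dial','valve','screwdriver','handheld'):
        r=spotter.look_for(q,c); print(q,[(np.round(x['box']),round(x['conf'],2)) for x in r[:2]])
print(env.state())
E
```

```text
scene (array([934.69319764, 354.18321268, 852.03507383]), array([[-0.40235194, -0.35473465, -0.84399168]]))
amp [(array([150.,  94., 238., 206.]), 0.82), (array([380., 197.,  59.,  57.]), 0.36)]
panel [(array([198.,  92., 141., 147.]), 0.64), (array([250., 110.,  52.,  52.]), 0.19)]
dial [(array([250., 111.,  53.,  54.]), 0.63)]
valve [(array([341., 172.,  21.,  26.]), 0.84)]
screwdriver [(array([178., 125.,  46.,  58.]), 0.85)]
handheld [(array([170., 104.,  33.,  58.]), 0.77)]
top (array([ 344.74904267,   61.63720509, 1224.56755281]), array([[ 0.18611718, -0.02808189, -0.98228308]]))
amp [(array([291., 157., 196., 170.]), 0.67)]
panel [(array([333., 186., 127.,  99.]), 0.89)]
dial [(array([378., 224.,  49.,  38.]), 0.7), (array([332., 192., 129.,  96.]), 0.38)]
valve [(array([322., 272.,  19.,  14.]), 0.71)]
screwdriver [(array([436., 183.,  32.,  65.]), 0.85), (array([383., 224.,  42.,  39.]), 0.4)]
handheld [(array([470., 211.,  37.,  27.]), 0.78)]
{'time_s': 0.7, 'qpos': array([-7.64907012e+01,  1.83089628e+01,  8.96373928e+01, -1.59561176e-04,
        7.20450303e+01, -1.14464810e+00]), 'qvel': array([ 0.07894898,  0.00133985, -0.06301379, -0.00126167, -0.11678241,
        0.00059825]), 'effort': array([ 3.60983970e-03, -4.12224197e+01, -2.32191503e+01,  7.30291405e-02,
        3.73225578e-02,  3.48901878e-06]), 'ee_pos': array([ 145.4816939 , -556.31728862,  182.41630807]), 'ee_rot': array([1.79991391e+02, 3.23846543e-04, 1.46539960e+01]), 'force': array([-0.13597723, -0.92186608, -0.25420434]), 'torque': array([0.02095937, 0.01358607, 0.00266763]), 'gripper_width': 91.40868523517916}
```

```bash
python3 - <<'E'
import cv2
a=cv2.imread('pics/scene0.png')[60:330,120:480];b=cv2.imread('pics/top0.png')[140:350,260:540]
cv2.imwrite('pics/s0c.png',cv2.resize(a,None,fx=2.2,fy=2.2));cv2.imwrite('pics/t0c.png',cv2.resize(b,None,fx=2.8,fy=2.8,interpolation=2))
E
```

```text
(no output)
```

View pics/s0c.png

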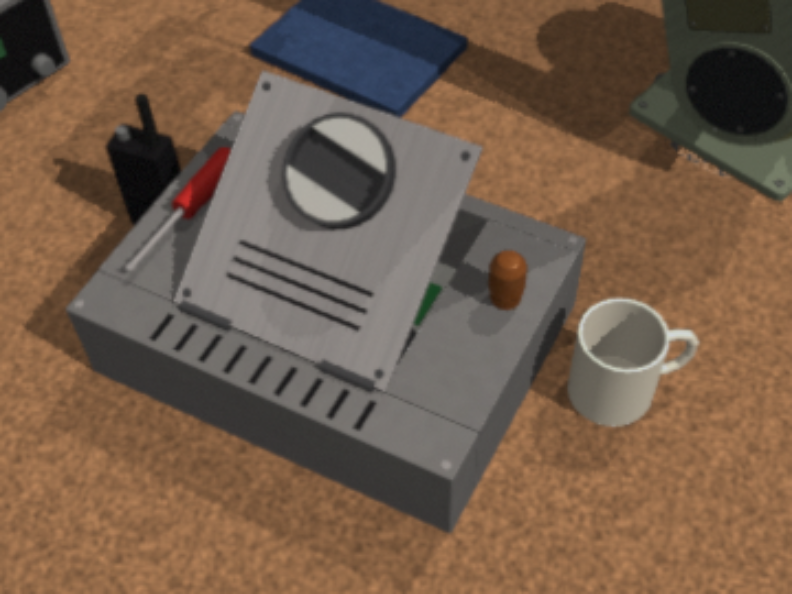

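View pics/t0c.png

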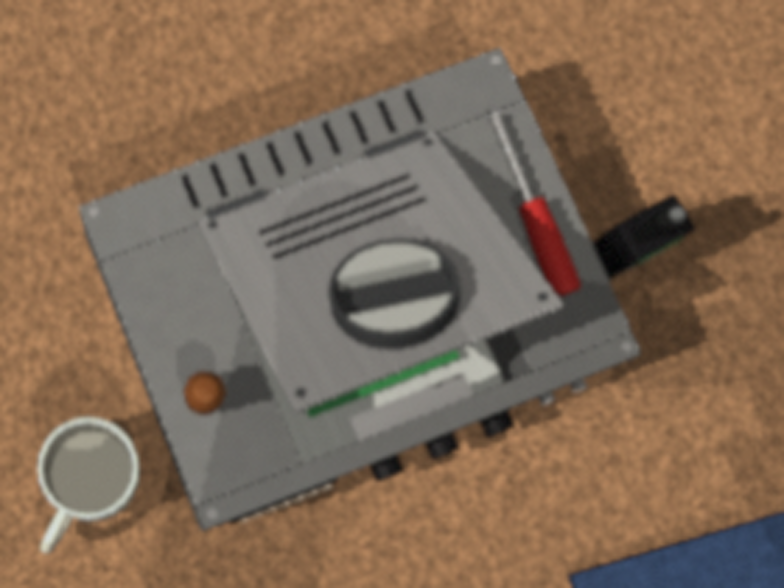

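The scene crop shows the panel raised about 30°, the dial slot nearly along y, and the mug and valve on the left. The screwdriver and radio are on the right. The top crop has its hinge corners at (205,213) and (435,133) and its front corners at (302,412) and (563,303). Next I'll fit the amp pose and panel angle from these corners.

```bash
cat > fit.py <<'E'
from h import *
from scipy.optimize import least_squares
def w(p,A):
    c,s=np.cos(p[2]),np.sin(p[2]);A=np.atleast_2d(np.float64(A));return np.c_[p[0]+c*A[:,0]-s*A[:,1],p[1]+s*A[:,0]+c*A[:,1],A[:,2]]
def pan(th,r,y,h): # r from hinge towards front, h above panel base
    return [90-r*np.cos(th)+h*np.sin(th)*1, y, 100+r*np.sin(th)+h*np.cos(th)]
def model(p):
    return w(p,[[140,190,100],[140,-190,100],[-140,190,100],[-140,-190,100],pan(p[3],0,105,5),pan(p[3],0,-105,5),pan(p[3],215,105,5),pan(p[3],215,-105,5)])
if __name__=='__main__':
    T=np.array([[82,210],[500,50],[205,526],[637,350],[205,213],[435,133],[302,412],[563,303]])/2.8+[260,140]
    S=np.array([[452,483],[70,308],[585,240],[235,113],[385,388],[178,300],[483,150],[265,73]])/2.2+[120,60]
    f=lambda p:np.r_[(proj('top',model(p))-T).ravel(),(proj('scene',model(p))-S).ravel()]
    r=least_squares(f,[550,0,.3,.5],loss='soft_l1',x_scale=[100,100,.1,.1]);p=r.x
    print(p,np.degrees(p[2:]));print(np.round(f(p).reshape(2,8,2),1).tolist())
    np.save('p.npy',p)
    print('edge',w(p,pan(p[3],215,0,5)),'dialtop',w(p,pan(p[3],155,0,22)),'shut floor',w(p,pan(0,155,0,8)))
    # slot end directions: crop points of slot long edges in top
    for n,P in(('top',np.array([[343,300],[452,283]])/2.8+[260,140]),('scene',np.array([[380,192],[296,146]])/2.2+[120,60])):
        o,d=ray(n,P);th=p[3]
        c0=w(p,pan(th,155,0,8))[0];ex=w(p,pan(th,156,0,8))[0]-c0;ey=w(p,pan(th,155,1,8))[0]-c0;nn=np.cross(ex,ey)
        Q=o+d*((c0-o)@nn/(d@nn))[:,None]-c0
        print(n,'floor r,y of slot ends',np.round(np.c_[Q@ex,Q@ey],1).tolist())
    for n,c,z in(('valve','scene',100),('screwdriver','top',105)):pass
E
python3 fit.py
```

```text
[ 5.43523983e+02 -1.23466753e+02  2.65927643e-01  5.64187855e-01] [15.23653161 32.32558297]
[[[-1.8, -2.2], [-0.0, -1.9], [-0.5, 0.7], [1.3, 0.8], [-3.5, 1.9], [-1.2, -1.6], [-2.9, 0.4], [-0.6, 1.4]], [[-0.4, -1.3], [-3.1, -0.2], [0.8, -1.6], [-0.4, -2.4], [-0.6, 1.3], [-2.9, 0.1], [0.1, -1.3], [-0.4, -1.1]]]
edge [[ 457.64630266 -146.85800949  219.19200375]] dialtop [[ 515.33636341 -131.1444618   201.47361473]] shut floor [[ 480.80878938 -140.54903989  108.        ]]
top floor r,y of slot ends [[-17.5, 33.5], [5.2, -44.9]]
scene floor r,y of slot ends [[-4.1, 37.9], [7.7, -48.3]]
```

```bash
python3 - <<'E'
from fit import *
p=np.load('p.npy');s=env.state()['ee_pos']
for d in(38,32,24,16,8,4,0):
    t=np.radians(d);q=w(p,pan(t,188,75,5))[0]+[0,0,13.5*np.tan(t)];print(d,np.round(q,1),'from start',np.round((q-s)/25,2))
for n,z in(('valve',100),('screwdriver',105),('handheld',80)):
    b=spotter.look_for(n,'top')[0]['box'];print(n,np.round(onz('top',[[b[0]+b[2]/2,b[1]+b[3]/2]],z),0))
E
```

```text
38 [470.7 -65.6 230.2] from start [13.01 19.63  1.91]
32 [459.4 -68.7 212.3] from start [12.56 19.51  1.2 ]
24 [446.9 -72.1 187. ] from start [12.06 19.37  0.19]
16 [437.6 -74.6 160.5] from start [11.69 19.27 -0.88]
8 [431.7 -76.2 133. ] from start [11.45 19.2  -1.98]
4 [430.  -76.6 119. ] from start [11.38 19.19 -2.53]
0 [429.3 -76.9 105. ] from start [11.35 19.18 -3.1 ]
valve [[466.  14. 100.]]
screwdriver [[ 582. -276.  105.]]
handheld [[ 556. -368.   80.]]
```

```bash
python3 -m jog '0 0 2 0 0 2 0;0 0 4 0 0 4.5 0;0 0 6 1 1.5 5 0;0 0 8 3 4 5 0;0 0 10 5 6 5 0'
```

```text
time_s: 1.48
ee_pos: [253.4, -423.5, 307.8]
ee_rot: [179.9, 0.0, 64.9]
force: [0.8, -1.1, 0.6]
gripper_width: 43.6
```

```bash
python3 -m jog '0 0 2 1.2 2.2 0 0;0 0 4 2.4 4.4 0 0;0 0 6 3.6 6.6 0 0;0 0 6 4.8 8.8 0 0;0 0 6 6 11 0 0' && python3 -m jog '0 0 0 1 1.8 0 0;0 0 0 1.6 2.6 -.7 0;0 0 0 1.6 2.6 -1.4 0;0 0 0 1.6 2.6 -1.8 0;0 0 0 1.6 2.6 -1.8 0'
```

```text
time_s: 2.1
ee_pos: [403.1, -148.7, 307.7]
ee_rot: [179.9, 0.0, 94.6]
force: [0.9, 0.4, -0.7]
gripper_width: 0.3
time_s: 2.72
ee_pos: [442.0, -85.7, 262.0]
ee_rot: [-179.9, -0.0, 94.6]
force: [-0.3, -0.7, -0.1]
gripper_width: 0.7
```

```bash
python3 -m jog '0 0 0 .7 .7 0 0;0 0 0 .7 .7 -.8 0;0 0 0 .7 .7 -1.4 0;0 0 0 .7 .7 -1.8 0;0 0 0 .7 .7 -1.8 0'
```

```text
time_s: 3.35
ee_pos: [459.4, -68.2, 216.9]
ee_rot: [-179.9, -0.0, 94.6]
force: [-0.6, 0.7, 0.2]
gripper_width: 0.2
```

```bash
python3 -m jog '0 0 0 0 0 -.3 0;0 0 0 -.2 0 -.7 0;0 0 0 -.5 -.1 -1.2 0;0 0 0 -.7 -.2 -1.7 0;0 0 0 -.9 -.3 -2.25 0' && python3 -m jog '0 0 0 -.1 0 -.5 0;0 0 0 -.2 0 -1 0;0 0 0 -.3 -.1 -1.4 0;0 0 0 -.3 -.1 -1.7 0;0 0 0 -.3 -.1 -1.7 0'
```

```text
time_s: 3.98
ee_pos: [437.0, -75.6, 160.5]
ee_rot: [180.0, -0.0, 94.7]
force: [-1.3, 1.5, 2.5]
gripper_width: 0.6
time_s: 4.6
ee_pos: [429.6, -78.0, 117.9]
ee_rot: [-179.9, -0.0, 94.7]
force: [-0.4, 0.3, 0.2]
gripper_width: 0.5
```

```bash
python3 - <<'E'
from h import *
a=grab_frame('scene')[60:330,120:480];b=grab_frame('top')[140:350,260:540]
save('m1',np.hstack([cv2.resize(a,(400,300)),cv2.resize(b,(400,300))]))
E
```

```text
(no output)
```

View pics/m1.png

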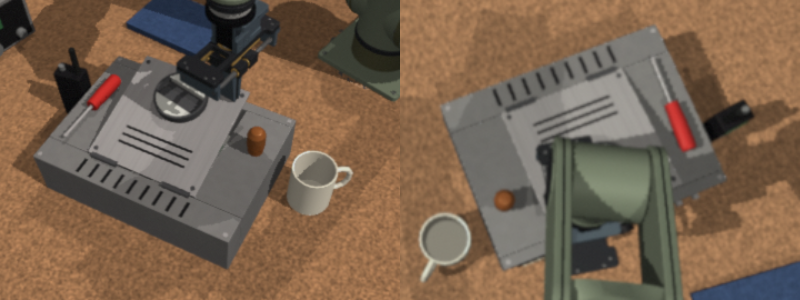

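The panel has followed down and is nearly shut in both views, with the fingers at its front left. I'll press it down gently to the stop.

```bash
python3 -m jog '0 0 0 0 0 -.2 0;0 0 0 0 0 -.35 0;0 0 0 0 0 -.5 0;0 0 0 0 0 -.55 0;0 0 0 0 0 -.6 0'; python3 -m jog '0 0 0 0 0 -.05 0;0 0 0 0 0 -.05 0'
```

```text
time_s: 5.32
ee_pos: [429.8, -78.0, 103.5]
ee_rot: [-180.0, -0.0, 94.7]
force: [-0.7, -0.7, 1.7]
gripper_width: 0.7
time_s: 5.58
ee_pos: [429.9, -77.9, 102.3]
ee_rot: [180.0, -0.0, 94.7]
force: [-0.4, -0.8, 0.8]
gripper_width: 0.3
```

```bash
python3 -m jog '0 0 0 0 0 -.05 0;0 0 0 0 0 -.1 0;0 0 0 0 0 -.1 0'; python3 -m jog '0 0 0 0 0 -.05 0;0 0 0 0 0 -.1 0;0 0 0 0 0 -.1 0'
```

```text
time_s: 5.95
ee_pos: [429.9, -78.0, 99.8]
ee_rot: [180.0, -0.0, 94.7]
force: [-0.0, 0.5, 1.3]
gripper_width: 0.4
time_s: 6.32
ee_pos: [429.9, -78.0, 97.2]
ee_rot: [180.0, -0.0, 94.7]
force: [-0.3, -0.2, 0.8]
gripper_width: 0.3
```

```bash
python3 - <<'E'
from h import *
a=grab_frame('scene')[80:200,180:340]
save('m2',cv2.resize(a,(800,600),interpolation=2))
from fit import *
print(proj('scene',env.state()['ee_pos'])-[180,80])
E
```

```text
[[145.27660501  82.94228069]]
```

View pics/m2.png

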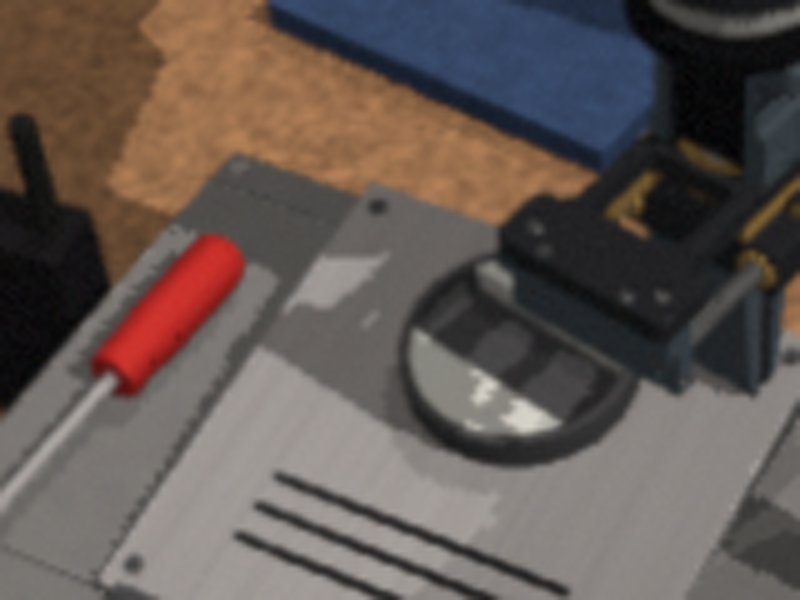

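```bash
python3 - <<'E'
from fit import *
p=np.load('p.npy')
for d in(6,3,0,-3):
    t=np.radians(d);print(d,np.round((proj('scene',w(p,[pan(t,215,-105,5),pan(t,215,105,5),pan(t,0,-105,5),[-140,-190,100]]))-[180,80])*5).tolist())
c=camera_params('scene')
e=env.state()['ee_pos']
for dz in(0,5,10,15):print(dz,np.round((proj('scene',e+[0,0,dz])-[180,80])*5))
R=np.array([[-1,0,0]]);print('TCP in amp',[(lambda v:(np.cos(p[2])*v[0]+np.sin(p[2])*v[1],-np.sin(p[2])*v[0]+np.cos(p[2])*v[1]))(e[:2]-p[:2])],e)
E
python3 -m jog '0 0 0 0 0 -.1 0;0 0 0 0 0 -.1 0;0 0 0 0 0 -.1 0'
```

```text
6 [[371.0, 182.0], [827.0, 347.0], [93.0, 577.0], [232.0, 145.0]]
3 [[375.0, 200.0], [827.0, 364.0], [93.0, 577.0], [232.0, 145.0]]
0 [[379.0, 218.0], [826.0, 382.0], [94.0, 576.0], [232.0, 145.0]]
-3 [[381.0, 237.0], [825.0, 401.0], [94.0, 576.0], [232.0, 145.0]]
0 [[726. 415.]]
5 [[727. 406.]]
10 [[727. 398.]]
15 [[727. 390.]]
TCP in amp [(np.float64(-97.57808086076646), np.float64(73.73758600852956))] [429.9972932  -77.96505792  97.2542041 ]
time_s: 6.75
ee_pos: [430.0, -78.0, 94.8]
ee_rot: [180.0, -0.0, 94.7]
force: [-0.7, 0.4, 1.1]
gripper_width: 0.6
```

```bash
python3 -m jog '0 0 0 0 0 -.05 0;0 0 0 0 0 -.1 0;0 0 0 0 0 -.15 0'; python3 - <<'E'
from fit import *
a=grab_frame('scene')[90:190,220:380]
save('m3',cv2.resize(a,(800,500),interpolation=2))
r=spotter.trace('panel','scene');print(r[0]['box'],r[0]['conf'])
print(env.state()['force'])
E
```

```text
time_s: 7.12
ee_pos: [429.7, -78.1, 91.1]
ee_rot: [-180.0, 0.0, 94.7]
force: [-0.7, -0.7, 2.4]
gripper_width: 0.4
[201.2, 118.0, 143.9, 122.8] 0.63
[ 0.13286623 -1.06401084  1.3184512 ]
```

View pics/m3.png

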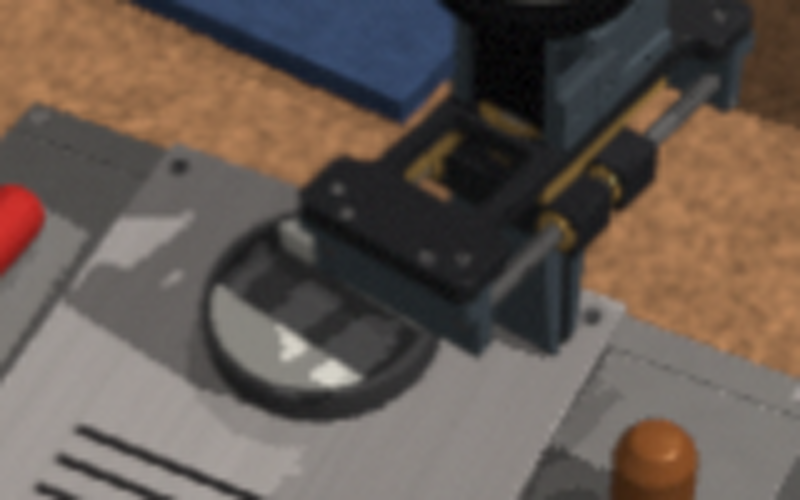

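```bash
python3 - <<'E'
from fit import *
p=np.load('p.npy')
def onpan(uv,th):
    o,d=ray('scene',uv);c0=w(p,pan(th,155,0,5))[0];ex=w(p,pan(th,156,0,5))[0]-c0;ey=w(p,pan(th,155,1,5))[0]-c0;n=np.cross(ex,ey)
    Q=o+d*((c0-o)@n/(d@n))[:,None];return np.c_[(Q-c0)@ex+155,(Q-c0)@ey,Q]
px=np.array([[555,350],[500,330],[575,345],[480,352],[592,315],[178,165]])/5+[220,90]
for d in(0,5):print(d,np.round(onpan(px,np.radians(d))).tolist())
e=env.state()['ee_pos'];y=np.radians(94.7);ux=np.array([np.cos(y),np.sin(y),0]);uy=np.array([np.sin(y),-np.cos(y),0])
for dz in(0,15,30,79):
  print(dz,[np.round((proj('scene',e+[0,0,dz]+a*16*ux+b*13.5*uy)[0]-[220,90])*5).tolist() for a in(1,-1) for b in(1,-1)])
E
```

```text
0 [[194.0, 83.0, 422.0, -70.0, 105.0], [193.0, 59.0, 428.0, -94.0, 105.0], [200.0, 90.0, 414.0, -66.0, 105.0], [179.0, 57.0, 443.0, -92.0, 105.0], [217.0, 89.0, 397.0, -71.0, 105.0], [216.0, -106.0, 449.0, -259.0, 105.0]]
5 [[182.0, 89.0, 432.0, -61.0, 121.0], [182.0, 65.0, 439.0, -84.0, 121.0], [187.0, 95.0, 426.0, -57.0, 121.0], [169.0, 63.0, 452.0, -83.0, 120.0], [204.0, 95.0, 410.0, -61.0, 123.0], [203.0, -95.0, 461.0, -245.0, 123.0]]
0 [[538.0, 413.0], [578.0, 373.0], [475.0, 377.0], [515.0, 337.0]]
15 [[539.0, 389.0], [579.0, 348.0], [475.0, 352.0], [515.0, 312.0]]
30 [[540.0, 363.0], [580.0, 323.0], [475.0, 327.0], [516.0, 287.0]]
79 [[542.0, 277.0], [584.0, 235.0], [474.0, 239.0], [517.0, 199.0]]
```

```bash
python3 - <<'E'
from fit import *
e=env.state()['ee_pos'];y=np.radians(94.7);ux=np.array([np.cos(y),np.sin(y),0]);uy=np.array([np.sin(y),-np.cos(y),0])
a=cv2.resize(grab_frame('scene')[60:190,220:380],(800,650),interpolation=2)[:600].copy()
f=lambda q:tuple(int(v) for v in (proj('scene',q)[0]-[220,60])*5+2)
for z,X,Y,col in((79,38,89,(255,0,0)),(0,16,13.5,(0,255,0)),(79,16,13.5,(0,255,0)),(100,38,89,(255,0,255))):
    P=[f(e+[0,0,z]+X*s*ux+Y*t*uy) for s,t in((1,1),(1,-1),(-1,-1),(-1,1))];cv2.polylines(a,[np.int32(P)],True,col,1)
save('m4',a)
E
```

```text
(no output)
```

View pics/m4.png

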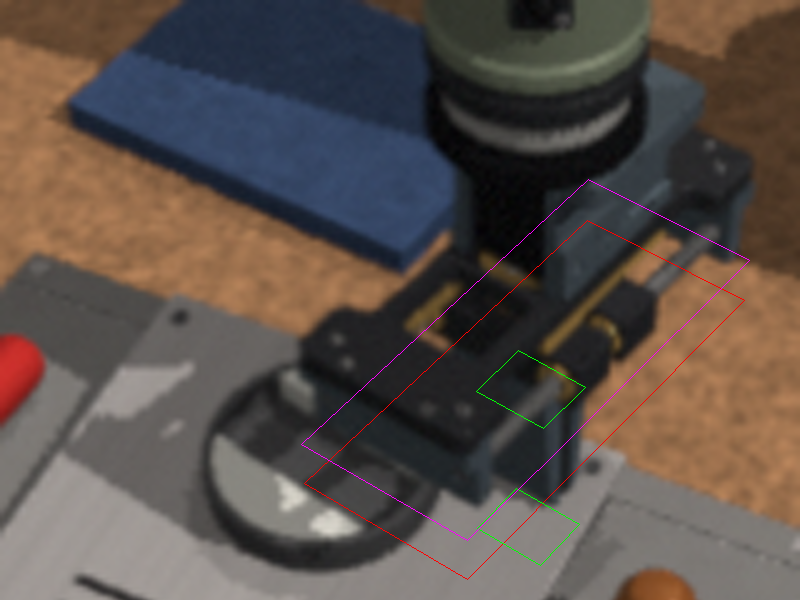

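```bash
python3 - <<'E'
from fit import *
T=np.array([[82,210],[500,50],[205,526],[637,350],[205,213],[435,133],[302,412],[563,303]])/2.8+[260,140]
S=np.array([[452,483],[70,308],[585,240],[235,113],[385,388],[178,300],[483,150],[265,73]])/2.2+[120,60]
m=lambda p:model(p)+[0,0,p[4]]
for n,c in((('top',),0),(('scene',),0),(('top','scene'),0)):
    f=lambda p:np.concatenate([(proj(k,m(p))-(T if k=='top' else S)).ravel() for k in n])
    r=least_squares(f,[550,-100,.3,.5,0],loss='soft_l1',x_scale=[100,100,.1,.1,50]);print(n,np.round(r.x,3),np.round(np.abs(r.fun).mean(),2))
    print(np.round(r.fun.reshape(-1,8,2),1).tolist())
a=grab_frame('top');b=spotter.trace('mug','top');print(b[0]['box'],b[0]['conf'])
save('m5',cv2.resize(a[140:380,260:540],(700,600)))
E
```

```text
('top',) [ 5.45444e+02 -1.29521e+02  2.70000e-01  5.76000e-01 -1.90750e+01] 0.86
[[[1.0, -0.9], [0.1, -0.3], [2.2, -0.1], [1.1, 0.4], [-1.3, 3.0], [-0.6, -0.4], [-0.9, -0.5], [-0.4, 0.7]]]
('scene',) [ 5.37005e+02 -1.28108e+02  2.64000e-01  5.90000e-01 -1.24320e+01] 0.56
[[[-0.2, -1.9], [-0.1, 0.2], [0.2, -0.4], [1.3, -0.7], [0.1, 1.4], [-0.6, 0.7], [-0.4, -0.1], [0.1, 0.3]]]
('top', 'scene') [ 5.41210e+02 -1.25532e+02  2.65000e-01  5.89000e-01 -7.23500e+00] 0.99
[[[-0.6, -0.6], [0.3, 0.0], [0.4, 1.7], [1.3, 2.2], [-2.6, 3.5], [-0.8, 0.1], [-2.5, 0.2], [-0.4, 1.4]], [[-0.5, -0.9], [-1.8, 0.7], [0.3, -0.3], [0.3, -0.9], [-0.5, 2.1], [-1.9, 1.1], [-0.7, -0.3], [-0.9, -0.0]]]
[276.3, 290.1, 35.5, 46.3] 0.78
```

View pics/m5.png

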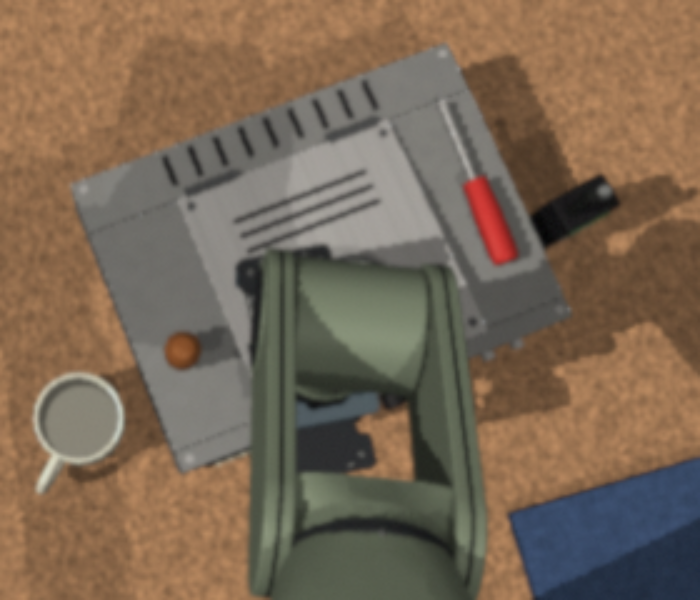

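```bash
python3 - <<'E'
from fit import *
def tri(a,b):
    o1,d1=ray('scene',[a]);o2,d2=ray('top',[b]);d1,d2=d1[0],d2[0]
    s=np.linalg.lstsq(np.c_[d1,-d2],o2-o1,rcond=None)[0];A=o1+s[0]*d1;B=o2+s[1]*d2;return np.round((A+B)/2),np.round(np.linalg.norm(A-B),1)
print('plate corner',tri([314,149],[355.2,244.8]))
e=env.state()['ee_pos'];y=np.radians(94.7);ux=np.array([np.cos(y),np.sin(y),0]);uy=np.array([np.sin(y),-np.cos(y),0])
print('expected xy',e+38*ux+89*uy)
for z in(80,110,140):print(z,[np.round((proj('top',e+[0,0,z]+38*s*ux+89*t*uy)[0]-[260,140])*2.5).tolist() for s,t in((1,1),(1,-1),(-1,-1),(-1,1))])
# panel corners: screws in scene & top now
print('front right screw',tri([255.6,123],[(472)/2.5+260,322/2.5+140]))
print('hinge right/left screws',tri([120+186/2.2,60+292/2.2],[260+382/2.5,140+133/2.5]),tri([120+378/2.2,60+374/2.2],[260+191/2.5,140+206/2.5]))
print('deck screws nearL, farL,farR,nearR',[tri([120+a/2.2,60+b/2.2],[260+c/2.8,140+d/2.8]) for a,b,c,d in((573,241,210,514),(447,464,93,212),(80,303,496,60),(238,120,628,347))])
E
```

```text
plate corner (array([514., -34., 238.]), np.float64(3.0))
expected xy [515.64082988 -32.76867773  91.02848046]
80 [[229.0, 275.0], [273.0, 486.0], [363.0, 468.0], [317.0, 259.0]]
110 [[232.0, 269.0], [277.0, 485.0], [369.0, 467.0], [322.0, 252.0]]
140 [[235.0, 263.0], [281.0, 485.0], [376.0, 466.0], [327.0, 245.0]]
front right screw (array([ 460., -246.,  121.]), np.float64(0.7))
hinge right/left screws (array([ 645., -197.,  103.]), np.float64(3.9)) (array([595., -13., 102.]), np.float64(2.3))
deck screws nearL, farL,farR,nearR [(array([369.,  16.,  97.]), np.float64(0.9)), (array([620.,  84., 100.]), np.float64(0.5)), (array([ 715., -264.,   99.]), np.float64(1.4)), (array([ 464., -335.,   93.]), np.float64(2.5))]
```

```bash
python3 -m jog '0 0 0 0 0 -.1 0;0 0 0 0 0 -.2 0;0 0 0 0 0 -.3 0'; python3 -m jog '0 0 0 0 0 -.05 0;0 0 0 0 0 -.1 0'; python3 -m jog '0 0 0 0 0 -.05 0;0 0 0 0 0 -.1 0';python3 - <<'E'
from fit import *
a=grab_frame('scene')[90:190,220:380];save('m6',cv2.resize(a,(800,500),interpolation=2))
E
```

```text
time_s: 7.75
ee_pos: [429.7, -78.1, 83.4]
ee_rot: [-180.0, 0.0, 94.7]
force: [-0.9, -0.6, 2.2]
gripper_width: 0.5
time_s: 8.0
ee_pos: [429.8, -78.0, 81.0]
ee_rot: [-180.0, -0.0, 94.7]
force: [-0.9, 0.0, 1.9]
gripper_width: 0.3
time_s: 8.25
ee_pos: [429.9, -78.0, 78.6]
ee_rot: [180.0, -0.0, 94.7]
force: [-0.5, -0.4, 3.1]
gripper_width: 0.5
```

View pics/m6.png

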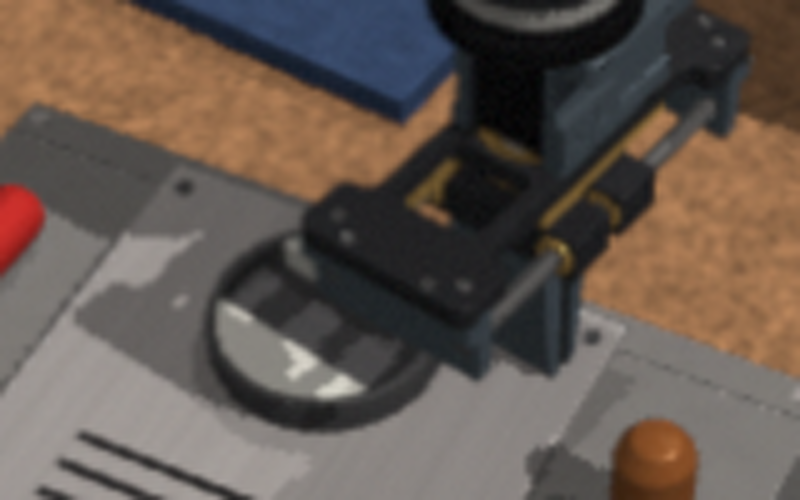

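```bash
python3 -m jog '0 0 0 0 0 -.04 0;0 0 0 0 0 -.08 0'; python3 -m jog '0 0 0 0 0 -.04 0;0 0 0 0 0 -.08 0'; python3 -m jog '0 0 0 0 0 -.04 0;0 0 0 0 0 -.08 0'
```

```text
time_s: 8.55
ee_pos: [429.9, -78.0, 76.6]
ee_rot: [180.0, -0.0, 94.7]
force: [-2.0, -0.8, 2.1]
gripper_width: 0.5
time_s: 8.8
ee_pos: [429.8, -78.0, 74.5]
ee_rot: [-180.0, 0.0, 94.7]
force: [-1.9, -0.1, 2.3]
gripper_width: 0.4
time_s: 9.05
ee_pos: [429.9, -78.0, 73.5]
ee_rot: [180.0, -0.0, 94.7]
force: [-5.1, 1.0, 16.6]
gripper_width: 0.3
```

```bash
python3 -m jog '0 0 0 0 0 1 0;0 0 0 0 0 2.5 0;0 0 0 -1 1.5 4.5 0;0 0 0 -2 3.5 4.5 0;0 0 0 -2 5.5 4.5 0' && python3 -m jog '0 0 0 0 1.5 0 0;0 0 0 0 2 0 0;0 0 0 0 2 0 0'; python3 - <<'E'
from h import *
a=grab_frame('scene')[90:210,200:360];b=grab_frame('top')[200:290,340:460]
save('m7',np.hstack([cv2.resize(a,(400,300),interpolation=2),cv2.resize(b,(400,300),interpolation=2)]))
print(spotter.look_for('dial','scene')[:1],spotter.look_for('dial','top')[:1])
E
```

```text
time_s: 9.68
ee_pos: [379.1, 60.7, 186.0]
ee_rot: [179.8, -0.0, 94.6]
force: [1.1, -0.7, 0.5]
gripper_width: 0.5
time_s: 10.05
ee_pos: [380.0, 109.6, 184.9]
ee_rot: [-180.0, 0.0, 94.7]
force: [0.3, 0.1, -0.4]
gripper_width: 0.4
[{'box': [262.7, 137.4, 47.6, 39.5], 'conf': 0.78}] [{'box': [378.1, 242.5, 45.7, 45.6], 'conf': 0.97}]
```

View pics/m7.png

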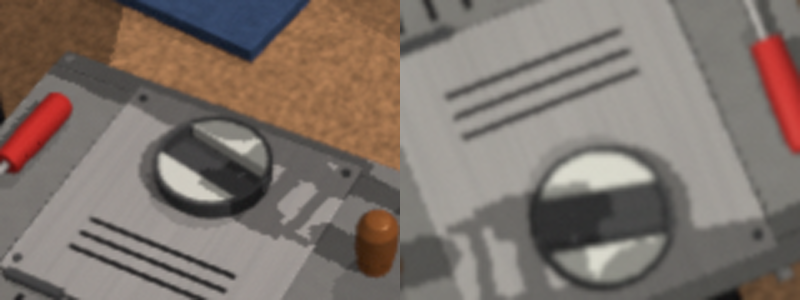

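```bash
python3 - <<'E'
from fit import *
a=onz('top',[[400.4,265]],122);b=onz('scene',[[285.2,156]],120);print(a,b)
# slot direction and lateral position from top: edges at z=122 upper
E1=np.array([[533,202],[660,182],[535,250],[665,233]],float);E1[:,0]-=400;q=onz('top',E1/3.333+[340,200],122)
print(np.round(q,1), [np.degrees(np.arctan2(*(q[i]-q[i+1])[[1,0]])) for i in(0,2)])
scr=np.array([[757,234]],float);L=np.array([[446,97],[620,30],[463,137],[637,71]],float)-[400,0];q=onz('top',L/3.333+[340,200],105)
print('lines',[np.degrees(np.arctan2(*(q[i]-q[i+1])[[1,0]])) for i in(0,2)])
S=np.array([[142,98],[347,172],[17,257]])/2.5+[200,90];print('screws',onz('scene',S,105))
print(onz('top',(np.array([[357,234]])/3.333+[340,200]),105))
E
```

```text
[[ 479.21655597 -139.78160335  122.        ]] [[ 484.48588721 -136.22077111  120.        ]]
[[ 493.7  -96.1  122. ]
 [ 498.  -181.9  122. ]
 [ 462.   -93.3  122. ]
 [ 463.9 -180.3  122. ]] [np.float64(92.82247510233067), np.float64(91.24441574258452)]
lines [np.float64(105.27536550761194), np.float64(104.85151656291967)]
screws [[ 460.61229246 -243.95653572  105.        ]
 [ 408.7053728   -60.55639594  105.        ]
 [ 643.68902304 -193.89399484  105.        ]]
[[ 458.30218996 -245.73226289  105.        ]]
```

```bash
python3 -m jog '0 0 -.2 1 -2.2 0 0;0 0 -.5 2 -4.4 0 0;0 0 -.5 3 -6.6 0 0;0 0 -.5 4 -8.2 0 0;0 0 -.5 4 -9.15 -1 0' && python3 -m jog '0 0 0 0 0 -1 0;0 0 0 0 0 -1.5 0;0 0 0 0 0 -2 0;0 0 0 0 0 -2 0'
```

```text
time_s: 10.88
ee_pos: [482.6, -123.1, 161.1]
ee_rot: [179.7, 0.1, 91.9]
force: [0.2, -0.2, -1.0]
gripper_width: 0.3
time_s: 11.38
ee_pos: [479.5, -119.1, 109.7]
ee_rot: [-179.9, -0.0, 92.2]
force: [-0.0, 0.6, 0.8]
gripper_width: 0.2
```

```bash
python3 -m jog '0 0 0 0 0 -.3 0;0 0 0 0 0 -.6 0;0 0 0 0 0 -.8 0;0 0 0 0 0 -.9 0;0 0 0 0 0 -.9 0'; python3 -m jog '0 0 0 0 0 -.1 0;0 0 0 0 0 -.2 0;0 0 0 0 0 -.25 0'
```

```text
time_s: 12.0
ee_pos: [479.8, -119.2, 87.5]
ee_rot: [-180.0, -0.0, 92.2]
force: [0.2, -0.2, 0.6]
gripper_width: 0.2
time_s: 12.38
ee_pos: [479.8, -119.2, 81.2]
ee_rot: [-180.0, -0.0, 92.2]
force: [0.3, -0.4, -0.2]
gripper_width: 0.3
```

```bash
python3 -m jog '0 0 -1.5 .12 0 0 0;0 0 -3 .24 -.01 0 0;0 0 -4.5 .34 -.04 0 0;0 0 -6 .44 -.09 0 0;0 0 -7.5 .53 -.15 0 0'
```

```text
time_s: 13.0
ee_pos: [492.3, -122.4, 81.1]
ee_rot: [-179.9, 0.0, 54.4]
force: [-1.1, 1.9, 1.2]
gripper_width: 0.4
```

```bash
python3 -m jog '0 0 -1.5 .09 -.07 0 0;0 0 -3 .16 -.15 0 0;0 0 -4.5 .23 -.24 0 0;0 0 -6 .28 -.33 0 0;0 0 -7.5 .32 -.44 0 0'
```

```text
time_s: 13.62
ee_pos: [500.9, -133.3, 81.2]
ee_rot: [-179.9, 0.0, 16.9]
force: [-0.1, 2.3, -0.2]
gripper_width: 0.4
```

```bash
python3 -m jog '0 0 -.3 .02 -.08 0 0;0 0 -.3 .03 -.16 0 0;0 0 -.3 .03 -.16 0 0'; python3 -m jog '0 0 0 .01 -.06 0 0;0 0 0 .01 -.1 0 0'; python3 -m jog '0 0 0 0 -.05 0 0;0 0 0 0 -.08 0 0'
```

```text
time_s: 14.0
ee_pos: [501.5, -138.0, 81.2]
ee_rot: [-180.0, 0.0, 15.7]
force: [-1.5, 1.7, -0.1]
gripper_width: 0.4
time_s: 14.25
ee_pos: [501.5, -140.4, 81.2]
ee_rot: [-180.0, 0.1, 15.7]
force: [-2.4, 2.1, 0.3]
gripper_width: 0.4
time_s: 14.5
ee_pos: [501.3, -142.4, 81.2]
ee_rot: [-180.0, 0.1, 15.7]
force: [-3.7, 3.2, 0.1]
gripper_width: 0.4
```

```bash
python3 -m jog '0 0 0 -.04 -.05 0 0;0 0 0 -.05 -.08 0 0'; python3 -m jog '0 0 0 0 -.05 0 0;0 0 0 -.02 -.08 0 0'; python3 - <<'E'
from h import *
print(env.state()['torque'])
a=grab_frame('scene')[90:210,200:360];b=grab_frame('top')[200:290,340:460]
save('m8',np.hstack([cv2.resize(a,(400,300),interpolation=2),cv2.resize(b,(400,300),interpolation=2)]))
E
```

```text
time_s: 14.75
ee_pos: [500.9, -144.6, 81.3]
ee_rot: [180.0, -0.0, 15.7]
force: [-1.4, 3.7, -1.0]
gripper_width: 0.5
time_s: 15.0
ee_pos: [500.6, -145.9, 81.3]
ee_rot: [-179.9, -0.0, 15.6]
force: [-1.6, 5.3, -1.1]
gripper_width: 0.4
[1.07963477 0.1545961  0.00913035]
```

View pics/m8.png

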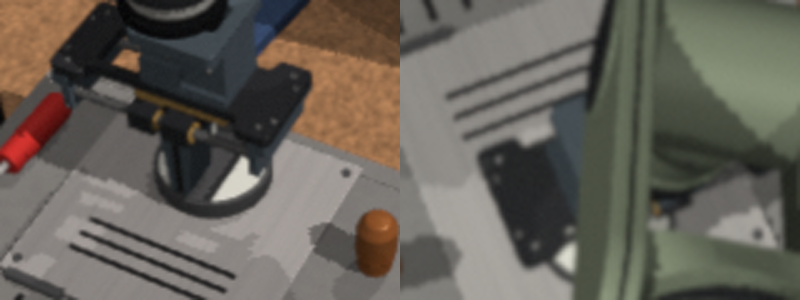

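```bash
python3 -m jog '0 0 0 0 -.05 0 0;0 0 0 -.02 -.1 0 0'; python3 -m jog '0 0 0 0 -.05 0 0;0 0 0 -.02 -.1 0 0'; python3 -m jog '0 0 0 0 -.05 0 0;0 0 0 -.02 -.1 0 0'
```

```text
time_s: 15.35
ee_pos: [500.5, -146.0, 81.3]
ee_rot: [-179.7, -0.2, 15.5]
force: [1.0, 14.3, -1.4]
gripper_width: 0.8
time_s: 15.6
ee_pos: [500.5, -146.1, 81.3]
ee_rot: [-179.5, -0.3, 15.4]
force: [2.9, 21.5, 0.3]
gripper_width: 0.5
time_s: 15.85
ee_pos: [500.5, -146.1, 81.3]
ee_rot: [-179.2, -0.4, 15.4]
force: [5.2, 29.9, -0.6]
gripper_width: 0.2
```

```bash
python3 -m jog '0 0 0 0 .25 0 0;0 0 0 0 .45 0 0;0 0 0 0 .45 0 0'; python3 -m jog '0 0 0 0 0 .6 0;0 0 0 0 0 1.5 0;0 0 0 0 0 3 0;0 0 0 -2 2 4 0;0 0 0 -4 4 4 0'; python3 -m jog '0 0 0 -1 2.5 0 0;0 0 0 -1 5 0 0;0 0 0 -1 7 0 0;0 0 0 -1 7 0 0;0 0 0 -1 7 0 0'; python3 - <<'E'
from h import *
a=grab_frame('scene')[90:240,180:380];b=grab_frame('top')[180:330,300:500]
save('m9',np.hstack([cv2.resize(a,(400,300),interpolation=2),cv2.resize(b,(400,300),interpolation=2)]))
E
```

```text
time_s: 16.23
ee_pos: [499.9, -143.5, 81.9]
ee_rot: [179.9, -0.1, 15.7]
force: [-0.5, -0.1, -0.4]
gripper_width: 0.4
time_s: 16.85
ee_pos: [414.1, -57.1, 183.0]
ee_rot: [179.9, -0.3, 15.5]
force: [0.4, 0.4, -0.5]
gripper_width: 0.5
time_s: 17.48
ee_pos: [388.4, 117.5, 181.0]
ee_rot: [179.9, -0.1, 15.7]
force: [0.0, -0.1, -0.0]
gripper_width: 0.5
```

View pics/m9.png

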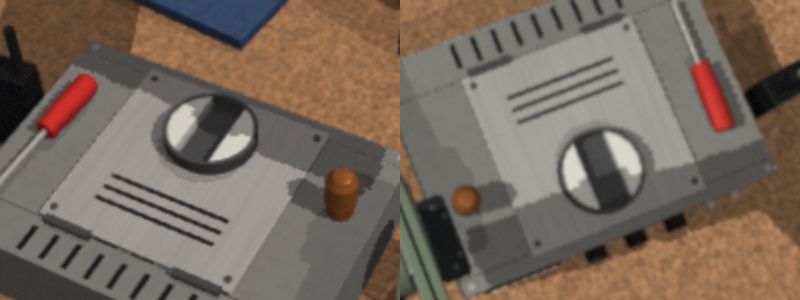

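```bash
python3 - <<'E'
from h import *
a=grab_frame('top')
g=cv2.cvtColor(a,cv2.COLOR_RGB2GRAY).astype(float);c=proj('top',[480.5,-140,122])[0];print(c)
# edge crossing per row: left & right edges of dark slot, subpixel
for side in(-1,1):
    pts=[]
    for v in range(int(c[1])-11,int(c[1])+12):
        u0=c[0]+0.38*(v-c[1]); us=np.arange(u0,u0+side*14,side*.1)
        pr=cv2.remap(g.astype(np.float32),us[None].astype(np.float32),np.full((1,len(us)),v,np.float32),1)[0]
        d=np.diff(cv2.blur(pr[None],(11,1))[0]); k=d[15:].argmax()+15
        pts.append([us[k],v,pr.max()])
    pts=np.array(pts);q=onz('top',pts[pts[:,2]>120,:2],122)
    vx,vy,x,y=cv2.fitLine(q[:,:2].astype(np.float32),cv2.DIST_HUBER,0,.01,.01).ravel();print(side,len(q),np.degrees(np.arctan2(vy,vx))%180,np.round([x,y]))
E
```

```text
[400.41816891 264.4145439 ]
-1 23 14.270915 [ 482. -121.]
1 23 16.123573 [ 473. -160.]
```

```bash
python3 -c "
from workcell import env
print(env.job_done(),env.state()['time_s'],env.state()['force'])"
```

```text
the job is handed in; nothing more can be done
the job is handed in; nothing more can be done
```

The panel is shut and the dial is turned clockwise to its stop. I handed the job in after about 17.5 s, with the arm clear of everything.

- **Panel:** I pushed it down at the bare front-left area until it met a firm stop at about 17 N. Both cameras show it flat on the deck.
- **Dial:** I swept a closed fingertip round one end of the slot until it met a firm stop at about 30 N. In the last top picture the slot edges measure 14.3° and 16.1°, a mean of 15.2°. The panel's own direction is about 15.2°, so the slot stands square to the front edge.
- **Other things:** In the last pictures the valve and screwdriver stand where they were. I last saw the mug unmoved just before the panel shut. The radio is only partly in the last picture and looks unmoved. I compared these by eye, not by measurement.

**Disagreement:** the reported tool height did not match the cameras. It read about 31 mm too low (74 mm at the shut panel, whose face is at 105 mm), while the sideways position agreed within a few mm. I relied on the contact force and the pictures for height.

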